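# Set and lock the end stop of a blade sharpening jig

### The job

On the sharpening jig, push the slotted stop slide gently along its guide until its nose rests against the gauge block, then run the jam nut on the fixed stud down clockwise until it clamps the slide and nip it up to about 0.5 N m - snug, not forced. Leave the slide touching the block, let go, and do not disturb the tools lying around the jig.

Things in the scene. Friction and masses are not known exactly. Their poses are not given: they have to be found in the camera images.
- jig: Painted metal jig base bolted to the table, 310 long (its x) x 84 wide x 14 high, on the table; origin on the table below the axis of its upright threaded stud (20 diameter, top 58 above the table). Its +x is the way the slide is pushed, toward the gauge block. Guide rails beside the slide: 78 over all, up to 27 above the table.
- nut: Self-locking steel hex jam nut on the stud: 30 across flats, 34.6 over corners, 14 high, lowest 2 a round collar. This frame neither turns nor sinks with the nut: it marks the stud axis at the nominal clamp height, 30 above the table, axes as the jig's. Clockwise from above lowers the nut 0.40 per rad. It turns freely (under 0.1 N m) for the 1.8 to 5 rad down to the strips, bears there at 0.3 N m, then takes about 0.6 N m more per rad of turn; holds when let go.
- flat (a point): Middle of one flat of the hex nut, 15 out from the stud axis; its x axis points out of that flat, z up. It turns and sinks with the nut (the other flats lie every 60 degrees round) and lies 8 above the nut's underside, which starts 0.1 to 2.6 above the strips. The hexagon reaches from 6 below to 6 above this point. The hex gives about 0.25 rad per N m under torque and springs back when let go.
- slide: Steel stop slide: slotted bar 48 wide in the jig's guides, top 27 above the table; on it two darker clamp strips beside the slot, where the nut's underside comes to bear 30 (+-0.6, not measured) above the table. Moves only along jig x, 50 in all, against 3 N friction. Origin on the table at the stud axis when fully back. Push tab at its robot-side end, nose at its far end.
- tab (a point): Centre of the upper edge of the robot-side face of the push tab, an upright plate on the slide, 8 thick along x, 44 wide along y, from 20 to 62 above the table; 122 behind the slide's origin. Push it toward +x or pinch it across its thickness.
- nose (a point): Middle of the slide's nose face, 75 ahead of the slide's origin, 29 above the table; the nose is 36 wide and stands from 23 to 35 above the table.
- gauge: Steel gauge block fixed on the far end of the jig, 34 x 56 x 34 high on the 14 high base, with a clamp bar and screw on top (to 60 above the table). Origin: middle of the lower edge of its face toward the nose; its x is the jig's x. With the slide home the nose lies in this face (local x = 0). Do not ram it: 20 N at most.
- wrench: Loose open-end wrench, 190 long, lying beside the jig, bystander.
- screwdriver: Loose screwdriver with wooden handle, 190 long, lying beside the jig, bystander.
- socket: Loose wrench socket, 32 diameter, 40 high, standing beside the jig, bystander.
- spare_nut: Loose dark steel ring spacer, 34 diameter, 12 high, lying beside the jig, bystander.

How it is judged:
On the way, in this order (a step that is already met when the one before it is completed fails the run):
1. the slide's nose rests against the gauge block (within 1.5 mm) (x of nose in the frame of gauge above -0.0015 m), for 0.2 s.
2. the jam nut bears on the slide with at least 8 N (about 0.4 N m of tightening torque) (contact force between nut and slide above 8 N), for 0.2 s.
At the end, for the whole second after the job is handed in: The slide's nose is within 1.5 mm of the gauge block, the jam nut clamps the slide with 8 to 75 N (about 0.4 to 0.8 N m of tightening torque), and all is still (x of nose in the frame of gauge above -0.0015 m and contact force between nut and slide between 8 and 75 N and linear speed of slide below 0.003 m/s); the robot touches nothing.
It fails at once if the nut is over-tightened: it presses on the slide with more than 75 N (about 0.8 N m) (contact force between nut and slide above 75 N).
It fails at once if the gauge block is rammed with more than 20 N (contact force between slide and gauge above 20 N).
It fails at once if one of the loose things beside the jig (wrench, screwdriver, socket, ring) is shifted by more than 30 mm (distance of any of wrench, screwdriver, socket, spare_nut from where it was at the start of the episode above 0.03 m).
It also fails if it takes over 67 s, if anything falls off the work surface, if the arm or the gripper's body presses on something with over 40 N, if the wrist force passes 120 N, or if a joint passes its speed limit or range.

### The arm

A 6-joint arm with a two-finger parallel gripper is mounted at the origin on the work surface. World frame = base frame: x ahead of the robot, y to its left, z up, the work surface at z = 0. Lengths are in m, angles in rad, forces in N, time in s.
With the tool pointing down it reaches from about 0.225 to 0.875 m from the base axis. Payload 3.4 kg.
Tool frame: the origin (TCP) lies midway between the tips of the shut fingers; the grasp point (between the pads) lies 19 mm behind it; x points along the fingers, y is the direction in which the jaws open and shut, and the axes are right-handed (so a half turn about x gives the same grasp; the last joint's range is limited). The gripper opens to 85 mm and grips with 20 to 120 N. Pads are 22 mm wide; open, the fingers measure 114 mm over their backs; the gripper's body (76 mm by 85 mm) begins 54 mm behind the grasp point. The pads swing forward as they close: fully open they stand 13 mm farther back than shut.
Start: joints at [1.002, 0.276, 1.505, -0, 1.361, -0.121], TCP at [0.249, 0.518, 0.206] pointing down, gripper open.
Joint ranges: [-2.89, 2.89], [-0.75, 2.08], [0.22, 2.7], [-1.18, 4.32], [0.11, 2.71], [-2.7, 2.7]. Speed limits (rad/s): [2.57, 2.57, 3.14, 3.14, 3.14, 3.14].

### API

Orientations are given as a rotation vector (axis times angle).
In Python, from rig import ctrl gives the robot as it stands.
- The arm moves only by the tool move_arm, never from a script. Its argument "targets" is a list of rows, each a list of 7 numbers: the shift along the tool's x, y, z each as a share of 0.6 m, from -1 to 1, then the turn, a rotation vector about the tool's x, y, z each as a share of 45 degrees, from -1 to 1, then the opening, from -1 (shut) to 1 (fully open), so that 0 is half open. A call has 1 to 12 rows; each row is the pose to reach, as a shift and turn from the pose measured when the call began, along the tool's axes at that moment; what a row does not reach only later rows make up. A row lasts 1/12 s, in which the tool goes at most 41.7 mm and 7.16 degrees, less where a joint would pass 70% of its speed; a pose out of reach is approached as far as the arm can. A call with a number of a shift or a turn outside -1 to 1 is refused whole. A call with a gripper value outside its range is refused whole. The fingers move at their own pace and stop on an object; the grip force is fixed at half the most. Time passes only in rows, so rows that repeat a pose let the fingers close. It gives the time, the measured TCP pose, the force and the opening at its end, in the units of the state.
- ctrl.sense(): the state, without advancing time (a new reading comes with each control period).
- ctrl.capture(name): name is "scene" or "top" or "wrist"; returns a dict with "color" (384x512x3 uint8, blue, green, red), "fx", "fy", "cx", "cy" (pixels), "cam_to_world" (4x4, takes a point from camera to world coordinates). Camera axes: x right, y down, z forward; pixel columns grow to the right and rows downward; lengths in m; the calibration is good to about 2 mm. A picture is of the moment at which its call begins. There is no depth.
- ctrl.job_done(): hands the job in, once; it reports no verdict.
The state is a dict: "t": time; "q": joint angles; "joint_velocities": joint speeds; "joint_torque": joint torques, N m; "tool_pos": TCP position; "orientation": TCP orientation; "ft_force": force on the tool from outside, world axes, zero at the start; "wrist_torque": the same for the moment, N m; "grip_width": finger opening in m.
Only numpy, scipy, OpenCV 4.12 (cv2) and the standard library are available. Lean on these libraries where they do the work, as an engineer would, in place of code of your own. Each camera call takes 0.05 s, during which the arm holds its last target.

## Working session

There is one attempt and no reset: what is moved stays moved. The work goes in short steps, Python scripts to look and compute and a tool call to move; the robot and the scene stay as the last step left them, time stands still between calls to the robot, and variables do not carry over. Pictures are saved under pics/ and viewed, and the job is handed in when it is done.

Besides the shell and the picture viewer there is one more tool, called after "Call:" as name([rows], argument=value, ...), one row to a line, values as JSON. move_arm: Moves the arm, as the interface text tells. Shift numbers are shares of 0.6 m and turn numbers shares of 45 degrees, none past 1 either way. Its arguments: {"type":"object","properties":{"targets":{"type":"array"}},"required":["targets"]}

```bash
ls; mkdir -p pics
python3 - <<'E'
from rig import ctrl
import cv2
s=ctrl.sense()
for k,v in s.items(): print(k,v)
for n in ["scene","top","wrist"]:
    c=ctrl.capture(n); cv2.imwrite(f"pics/{n}0.png",c["color"]); print(n,c["fx"],c["fy"],c["cx"],c["cy"],c["cam_to_world"])
E
```

```text
pics
t 0.0
q [ 1.00200844e+00  2.76586795e-01  1.50612668e+00 -3.70129192e-05
  1.36069368e+00 -1.21045516e-01]
joint_velocities [0.0001487  0.00082667 0.00142801 0.00171972 0.00178173 0.00019693]
joint_torque [ 9.18053920e-04 -4.16766715e+01 -2.45813477e+01  1.69749211e-05
  1.09979571e-02 -1.08776604e-05]
tool_pos [0.24866671 0.51781533 0.204847  ]
orientation [ 0.34978528  1.54270981 -0.35250564]
ft_force [-0.72069158  0.28020952 -0.4825243 ]
wrist_torque [ 0.01389743 -0.00983507 -0.02927726]
grip_width 0.08527706198194465
scene 485.18098870514217 485.18098870514217 243.365847336408 189.71223590332983 [[ 0.11462637  0.62235682 -0.77429503  1.21425111]
 [ 0.99339959 -0.06847841  0.09202149 -0.03109262]
 [ 0.00424771 -0.77973246 -0.62609844  0.52171818]
 [ 0.          0.          0.          1.        ]]
top 425.8362733798119 425.8362733798119 256.66806079805224 186.9758214298964 [[ 0.02220642 -0.99762929  0.06513588  0.5839022 ]
 [-0.9989528  -0.02474835 -0.03848133  0.04057162]
 [ 0.04000211 -0.06421314 -0.99713415  0.85878927]
 [ 0.          0.          0.          1.        ]]
wrist 265.77630657547263 265.77630657547263 254.3337077370879 191.8343145610897 [[ 0.43245438  0.86113861  0.26725175  0.18037666]
 [ 0.90165352 -0.4123511  -0.13033615  0.55100677]
 [-0.00203593  0.29733292 -0.95477169  0.37461727]
 [ 0.          0.          0.          1.        ]]
```

View pics/scene0.png

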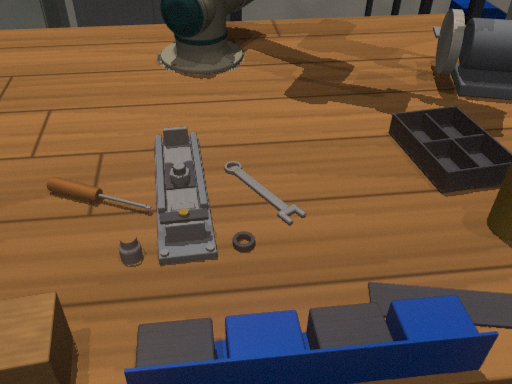

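View pics/top0.png

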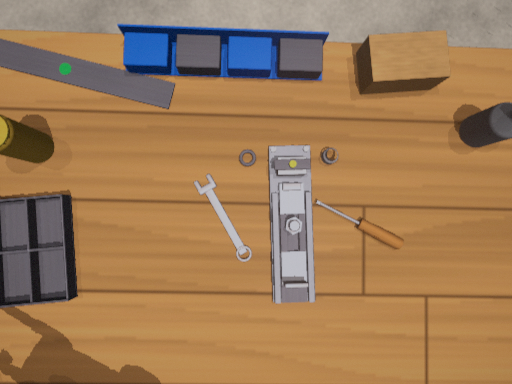

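View pics/wrist0.png

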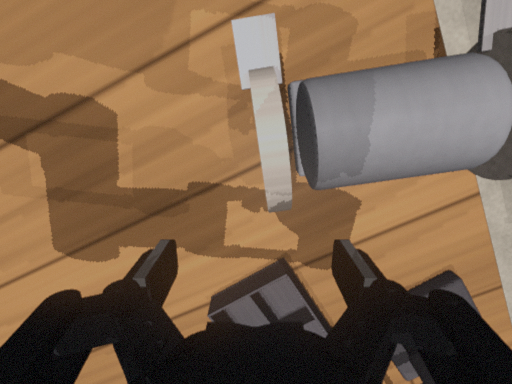

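The top view shows the jig standing upright at cols 269–314, rows 146–302. The nut is near (293,226) and the tab near (296,286). The wrench is to the left, the screwdriver to the right, and the ring and socket are near the gauge end.

Run:
```python
import cv2,numpy as np
a=cv2.imread("pics/top0.png")
cv2.imwrite("pics/topz.png",cv2.resize(a[135:310,235:345],None,fx=3.4,fy=3.4,interpolation=cv2.INTER_CUBIC))
b=cv2.imread("pics/scene0.png")
cv2.imwrite("pics/scenez.png",cv2.resize(b[120:270,120:260],None,fx=4,fy=4,interpolation=cv2.INTER_CUBIC))
```

```text
(no output)
```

View pics/topz.png

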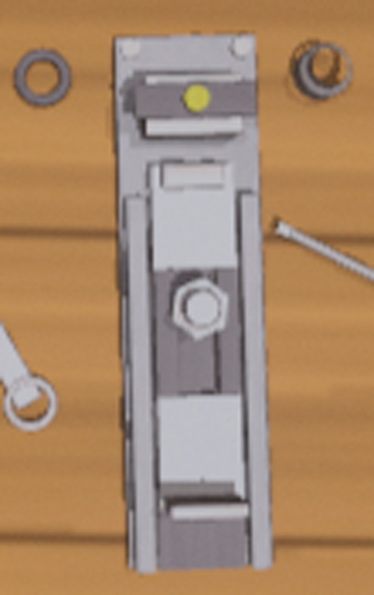

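View pics/scenez.png

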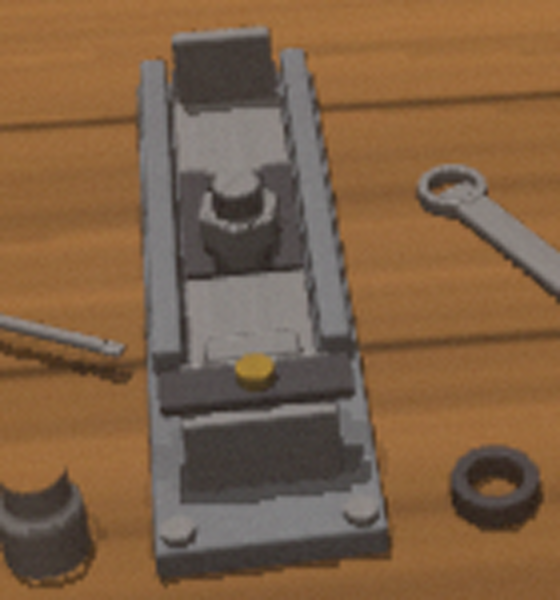

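```bash
cat > h.py <<'E'
import numpy as np
T=np.array([[ 0.02220642,-0.99762929,0.06513588,0.5839022],[-0.9989528,-0.02474835,-0.03848133,0.04057162],[0.04000211,-0.06421314,-0.99713415,0.85878927]])
def cast(u,v,z,fx,cx,cy,T):
    d=T[:3,:3]@np.array([(u-cx)/fx,(v-cy)/fx,1]); o=T[:3,3]
    return o+d*(z-o[2])/d[2]
def top(u,v,z): return cast(u,v,z,425.8362733798119,256.66806079805224,186.9758214298964,T)
S=np.array([[0.11462637,0.62235682,-0.77429503,1.21425111],[0.99339959,-0.06847841,0.09202149,-0.03109262],[0.00424771,-0.77973246,-0.62609844,0.52171818]])
def scene(u,v,z): return cast(u,v,z,485.18098870514217,243.365847336408,189.71223590332983,S)
E
python3 - <<'E'
from h import *
f=lambda n,u,v,z:print(n,top(235+u/3.4-.35,135+v/3.4-.35,z).round(4))
f("stud",203,307,.058)
f("farL",115,36,.014);f("farR",255,36,.014)
f("railL farOuter",124,196,.027);f("railR farOuter",255,193,.027);f("railL near",131,570,.027);f("railR near",272,568,.027)
f("tabL",172,518,.062);f("tabR",249,515,.062)
f("noseL",161,166,.035);f("noseR",225,166,.035)
f("gaugeL",147,134,.048);f("gaugeR",242,134,.048)
for p in [(203,275),(174,292),(177,325),(203,340),(228,322),(229,288)]: f("hex",*p,.044)
f=lambda n,u,v,z:print(n,scene(120+u/4-.4,120+v/4-.4,z).round(4))
f("stud",239,186,.058)
f("tabL",173,40,.062);f("tabR",269,30,.062)
E
```

```text
stud [ 0.5664 -0.0629  0.058 ]
farL [ 0.7235 -0.0138  0.014 ]
farR [ 0.7259 -0.0968  0.014 ]
railL farOuter [ 0.6285 -0.0201  0.027 ]
railR farOuter [ 0.6321 -0.096   0.027 ]
railL near [ 0.4162 -0.0283  0.027 ]
railR near [ 0.4185 -0.1088  0.027 ]
tabL [ 0.4515 -0.0473  0.062 ]
tabR [ 0.4538 -0.0895  0.062 ]
noseL [ 0.6458 -0.0404  0.035 ]
noseR [ 0.6467 -0.0772  0.035 ]
gaugeL [ 0.6627 -0.0309  0.048 ]
gaugeR [ 0.6641 -0.0847  0.048 ]
hex [ 0.5841 -0.0644  0.044 ]
hex [ 0.5742 -0.0482  0.044 ]
hex [ 0.5557 -0.0502  0.044 ]
hex [ 0.5476 -0.065   0.044 ]
hex [ 0.558 -0.079  0.044]
hex [ 0.5771 -0.0792  0.044 ]
stud [ 0.5686 -0.0592  0.058 ]
tabL [ 0.4595 -0.0869  0.062 ]
tabR [ 0.4556 -0.0441  0.062 ]
```

Run:
```python
from scipy.spatial.transform import Rotation as R
import numpy as np
from rig import ctrl
s=ctrl.sense()
M=R.from_rotvec(s["orientation"]).as_matrix();print(M.round(3))
print("yaw y",np.degrees(np.arctan2(M[1,1],M[0,1])),"q1",np.degrees(s["q"][0]),"q6",np.degrees(s["q"][5]))
```

```text
[[-0.001  0.433  0.901]
 [-0.001  0.901 -0.433]
 [-1.    -0.001 -0.   ]]
yaw y 64.34373049498643 q1 57.41198242351637 q6 -6.931358416428466
```

Call:
move_arm([
  [0,-0.752,0.687,-0.624,0,0,-1],
  [0,-0.752,0.687,-0.624,0,0,-1],
  [0,-0.752,0.687,-0.624,0,0,-1],
  [0,-0.752,0.687,-0.624,0,0,-1],
  [0,-0.752,0.687,-0.624,0,0,-1],
  [0,-0.752,0.687,-0.624,0,0,-1],
  [0,-0.752,0.687,-0.624,0,0,-1],
  [0,-0.752,0.687,-0.624,0,0,-1],
  [0,-0.752,0.687,-0.624,0,0,-1],
  [0,-0.752,0.687,-0.624,0,0,-1],
  [0,-0.752,0.687,-0.624,0,0,-1],
  [0,-0.752,0.687,-0.624,0,0,-1],
])

```text
t: 1.15
tool_pos: [0.3906, 0.0451, 0.2057]
orientation: [-0.034, 1.571, 0.032]
ft_force: [1.4, -0.0, -0.1]
grip_width: 0.0
```

Call:
move_arm([
  [0,-0.189,0.05,0,0,0,-1],
  [0,-0.189,0.05,0,0,0,-1],
  [0,-0.189,0.05,0,0,0,-1],
  [0,-0.189,0.05,0,0,0,-1],
  [0,-0.189,0.05,0,0,0,-1],
  [0,-0.189,0.05,0,0,0,-1],
])

```text
t: 1.65
tool_pos: [0.4247, -0.0665, 0.2054]
orientation: [-0.032, 1.572, 0.033]
ft_force: [0.5, -0.2, -0.3]
grip_width: -0.0002
```

Run:
```python
from rig import ctrl
import cv2,json
s=ctrl.sense(); print(s["tool_pos"],s["orientation"],s["q"],s["ft_force"],s["wrist_torque"])
c=ctrl.capture("wrist"); cv2.imwrite("pics/w1.png",c["color"]);print(c["cam_to_world"].tolist())
```

```text
[ 0.42467126 -0.06651642  0.20544707] [-0.03233503  1.57214162  0.03267862] [-3.17234972e-01  5.54068586e-02  1.78399084e+00 -3.32473897e-04
  1.30376717e+00 -1.92932384e+00] [ 0.50723811 -0.15785206 -0.30459266] [-0.02655356 -0.04268447  0.0211286 ]
[[-0.041950054284099626, 0.9544189565254649, 0.2955074421573888, 0.34904986022943363], [0.9991196816151217, 0.04014247193844247, 0.012183749667827497, -0.0696594791326739], [-0.00023399755986851687, 0.2957584104831386, -0.9552627428480753, 0.37522952872014986], [0.0, 0.0, 0.0, 1.0]]
```

View pics/w1.png

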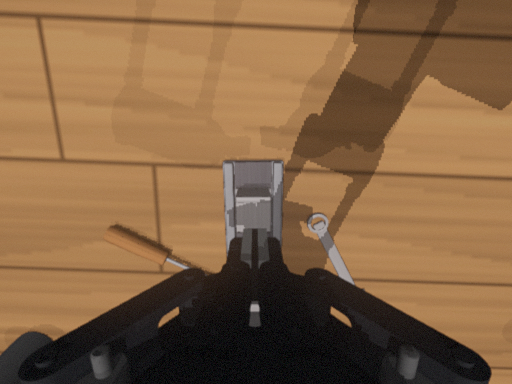

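Run:
```python
import cv2
a=cv2.imread("pics/w1.png")
cv2.imwrite("pics/w1z.png",cv2.resize(a[150:250,200:310],None,fx=6,fy=6,interpolation=cv2.INTER_CUBIC))
```

```text
(no output)
```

View pics/w1z.png

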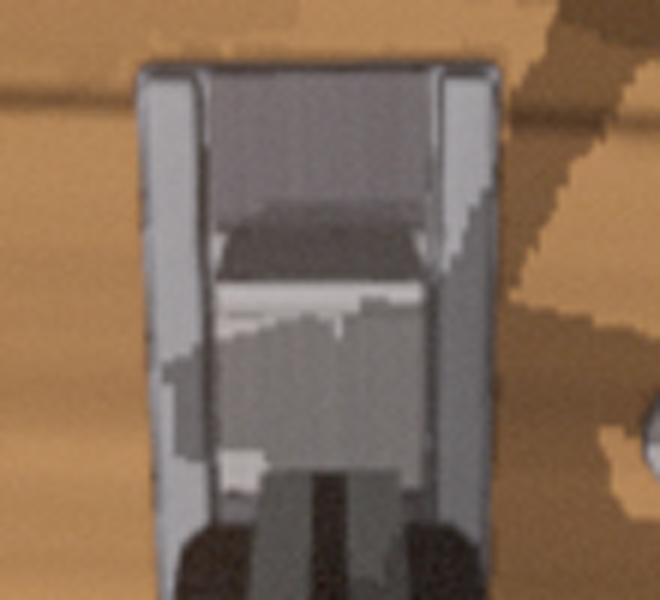

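Run:
```python
from h import *
W=np.array([[-0.041950054284099626, 0.9544189565254649, 0.2955074421573888, 0.34904986022943363], [0.9991196816151217, 0.04014247193844247, 0.012183749667827497, -0.0696594791326739], [-0.00023399755986851687, 0.2957584104831386, -0.9552627428480753, 0.37522952872014986]])
f=lambda n,u,v,z:print(n,cast(200+u/6-.4,150+v/6-.4,z,265.77630657547263,254.3337077370879,191.8343145610897,W).round(4))
f("tabL",215,282,.062);f("tabR",425,282,.062)
f("railnearL",145,75,.027);f("railnearR",497,75,.027)
f("raill",158,420,.027)
f("railR",492,420,.027)
```

```text
tabL [ 0.4531 -0.0888  0.062 ]
tabR [ 0.4513 -0.0454  0.062 ]
railnearL [ 0.4172 -0.1074  0.027 ]
railnearR [ 0.414  -0.0297  0.027 ]
raill [ 0.4996 -0.1037  0.027 ]
railR [ 0.4963 -0.0249  0.027 ]
```

Call:
move_arm([
  [0.267,0,0,0,0,0,-1],
  [0.267,0,0,0,0,0,-1],
  [0.267,0,0,0,0,0,-1],
  [0.267,0,0,0,0,0,-1],
  [0.267,0,0,0,0,0,-1],
  [0.267,0,0,0,0,0,-1],
  [0.267,0,0,0,0,0,-1],
])

```text
t: 2.28
tool_pos: [0.4258, -0.0655, 0.047]
orientation: [-0.036, 1.569, 0.034]
ft_force: [0.4, -0.0, -0.2]
grip_width: -0.0002
```

Call:
move_arm([
  [0,0,0.004,0,0,0,-1],
  [0,0,0.008,0,0,0,-1],
  [0,0,0.012,0,0,0,-1],
  [0,0,0.016,0,0,0,-1],
  [0,0,0.016,0,0,0,-1],
])

```text
t: 2.7
tool_pos: [0.4367, -0.0654, 0.0478]
orientation: [-0.036, 1.567, 0.034]
ft_force: [0.3, -1.1, -0.3]
grip_width: -0.0001
```

Call:
move_arm([
  [0,0,0.0016,0,0,0,-1],
  [0,0,0.0033,0,0,0,-1],
  [0,0,0.005,0,0,0,-1],
  [0,0,0.0067,0,0,0,-1],
  [0,0,0.0083,0,0,0,-1],
])

```text
t: 3.12
tool_pos: [0.4417, -0.0652, 0.0477]
orientation: [-0.036, 1.567, 0.034]
ft_force: [-0.3, -0.0, -0.0]
grip_width: 0.0002
```

Call:
move_arm([
  [0,0,0.0016,0,0,0,-1],
  [0,0,0.0033,0,0,0,-1],
  [0,0,0.005,0,0,0,-1],
  [0,0,0.0067,0,0,0,-1],
  [0,0,0.0083,0,0,0,-1],
])

```text
t: 3.53
tool_pos: [0.4468, -0.065, 0.0477]
orientation: [-0.036, 1.567, 0.034]
ft_force: [-0.3, -0.1, 0.2]
grip_width: -0.0004
```

Call:
move_arm([
  [0,0,0.0016,0,0,0,-1],
  [0,0,0.0033,0,0,0,-1],
  [0,0,0.005,0,0,0,-1],
])

```text
t: 3.78
tool_pos: [0.4499, -0.0648, 0.0477]
orientation: [-0.036, 1.567, 0.034]
ft_force: [-0.2, 0.4, -0.3]
grip_width: -0.0002
```

Run:
```python
from rig import ctrl
import cv2
s=ctrl.sense(); print(s["tool_pos"],s["ft_force"],s["wrist_torque"])
a=ctrl.capture("top")["color"];b=ctrl.capture("scene")["color"]
A=cv2.resize(a[135:310,235:345],None,fx=3.4,fy=3.4,interpolation=cv2.INTER_CUBIC)
B=cv2.resize(b[120:270,120:225],None,fx=3.9667,fy=3.9667,interpolation=cv2.INTER_CUBIC)
cv2.imwrite("pics/p2.png",cv2.hconcat([A,B[:A.shape[0]]]))
```

```text
[ 0.44988331 -0.06482828  0.04769488] [-0.1993761   0.44746066 -0.26001384] [ 0.03269592  0.0060714  -0.00286133]
```

View pics/p2.png

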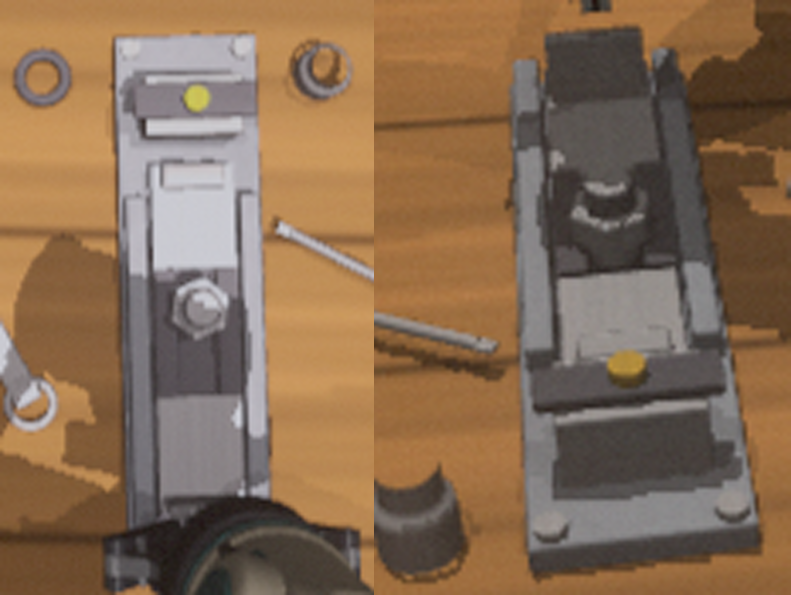

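Neither the nose (top view, row ~163) nor the force has changed, so there is no contact yet. I'll carry on in small steps.

Call:
move_arm([
  [0,0,0.001,0,0,0,-1],
  [0,0,0.002,0,0,0,-1],
  [0,0,0.003,0,0,0,-1],
])

```text
t: 4.13
tool_pos: [0.4518, -0.0648, 0.0477]
orientation: [-0.036, 1.567, 0.034]
ft_force: [0.5, 0.2, 0.6]
grip_width: 0.0001
```

Call:
move_arm([
  [0,0,0.001,0,0,0,-1],
  [0,0,0.002,0,0,0,-1],
  [0,0,0.003,0,0,0,-1],
])

```text
t: 4.38
tool_pos: [0.4537, -0.0647, 0.0477]
orientation: [-0.036, 1.567, 0.034]
ft_force: [-0.3, -0.5, -0.0]
grip_width: 0.0003
```

Call:
move_arm([
  [0,0,0.001,0,0,0,-1],
  [0,0,0.002,0,0,0,-1],
  [0,0,0.003,0,0,0,-1],
])

```text
t: 4.63
tool_pos: [0.4556, -0.0646, 0.0477]
orientation: [-0.036, 1.567, 0.034]
ft_force: [-0.1, 0.1, -0.5]
grip_width: -0.0
```

Run:
```python
from rig import ctrl
import cv2
s=ctrl.sense(); print(s["tool_pos"],s["ft_force"],s["wrist_torque"],s["q"])
a=ctrl.capture("top")["color"];b=ctrl.capture("scene")["color"];w=ctrl.capture("wrist")["color"]
A=cv2.resize(a[135:310,235:345],None,fx=3.2,fy=3.2,interpolation=cv2.INTER_CUBIC)
B=cv2.resize(b[60:200,130:225],None,fx=4,fy=4,interpolation=cv2.INTER_CUBIC)
cv2.imwrite("pics/p3.png",cv2.hconcat([A,B[:A.shape[0]]]))
cv2.imwrite("pics/w3.png",w)
```

```text
[ 0.45558456 -0.06461288  0.04774719] [-0.05797984  0.09095962 -0.53175385] [-0.03724089  0.02757611  0.01596342] [-2.92028418e-01  2.56853903e-01  1.98106762e+00 -3.81647491e-04
  8.99869567e-01 -1.90704369e+00]
```

View pics/p3.png

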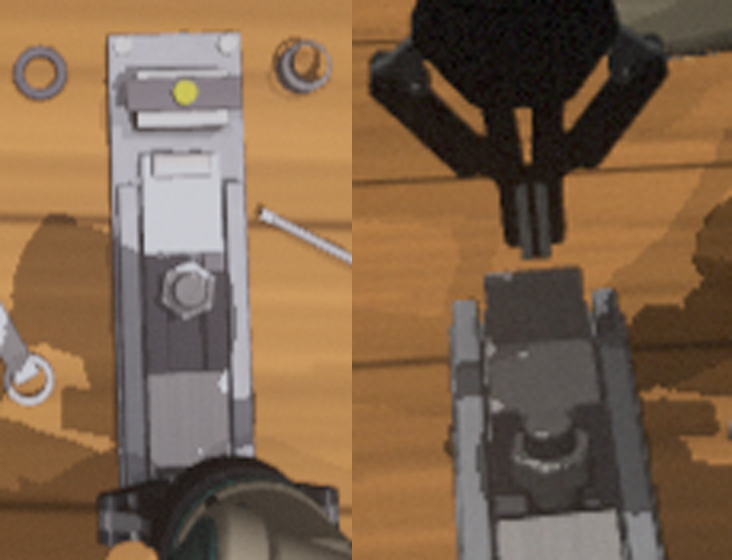

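View pics/w3.png

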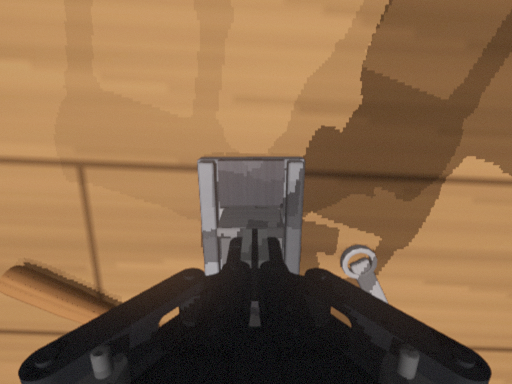

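Run:
```python
from h import *
import numpy as np
from rig import ctrl
def proj(P,K,T):
    c=T[:3,:3].T@(P-T[:3,3]); return (K[0]*c[:2]/c[2]+np.array(K[1:])).round(1)
w=ctrl.capture("wrist"); W=w["cam_to_world"][:3]
KS=(485.181,243.366,189.712);KW=(w["fx"],w["cx"],w["cy"])
P=ctrl.sense()["tool_pos"]
for dz in (0,.02,.04): 
    Q=np.array(P)+[0,0,dz];print(Q,proj(Q,KS,S),proj(Q,KW,W))
for q in ([.452,-.067,.062],[.460,-.067,.062]): print(q,proj(np.array(q),KS,S),proj(np.array(q),KW,W))
```

```text
[ 0.45548892 -0.06458121  0.04773486] [176.1 134.5] [254.4 223.5]
[ 0.45548892 -0.06458121  0.06773486] [175.1 125. ] [254.4 236.8]
[ 0.45548892 -0.06458121  0.08773486] [174.2 115.2] [254.3 253.6]
[0.452, -0.067, 0.062] [174.  126.8] [250.8 227.6]
[0.46, -0.067, 0.062] [174.1 129.1] [250.3 238.9]
```

Both views put the fingertips at z ≈ 0.068, about 20 mm higher than the reported TCP implies: scene row 124 and wrist row 237 are seen, against 134.5 and 223.5 predicted. The fingers are hovering over the tab. I'll back off, descend, and check again.

Call:
move_arm([
  [0,0,-0.02,0,0,0,-1],
  [0,0,-0.042,0,0,0,-1],
  [0,0,-0.042,0,0,0,-1],
  [0.015,0,-0.042,0,0,0,-1],
  [0.035,0,-0.042,0,0,0,-1],
  [0.035,0,-0.042,0,0,0,-1],
  [0.035,0,-0.042,0,0,0,-1],
])

```text
t: 5.42
tool_pos: [0.4298, -0.0656, 0.0264]
orientation: [-0.036, 1.568, 0.034]
ft_force: [0.3, -0.7, 0.3]
grip_width: -0.0
```

Run:
```python
from rig import ctrl
import cv2
s=ctrl.sense(); print(s["tool_pos"],s["ft_force"],s["wrist_torque"])
b=ctrl.capture("scene")["color"];w=ctrl.capture("wrist")["color"]
B=cv2.resize(b[60:200,130:225],None,fx=4,fy=4,interpolation=cv2.INTER_CUBIC)
A=cv2.resize(w[140:280,200:300],None,fx=4,fy=4,interpolation=cv2.INTER_CUBIC)
cv2.imwrite("pics/p4.png",cv2.hconcat([A,B]))
```

```text
[ 0.42983209 -0.06563919  0.02641479] [ 0.34674986 -0.7051369   0.34040856] [ 0.01218948 -0.03210381 -0.0481007 ]
```

View pics/p4.png

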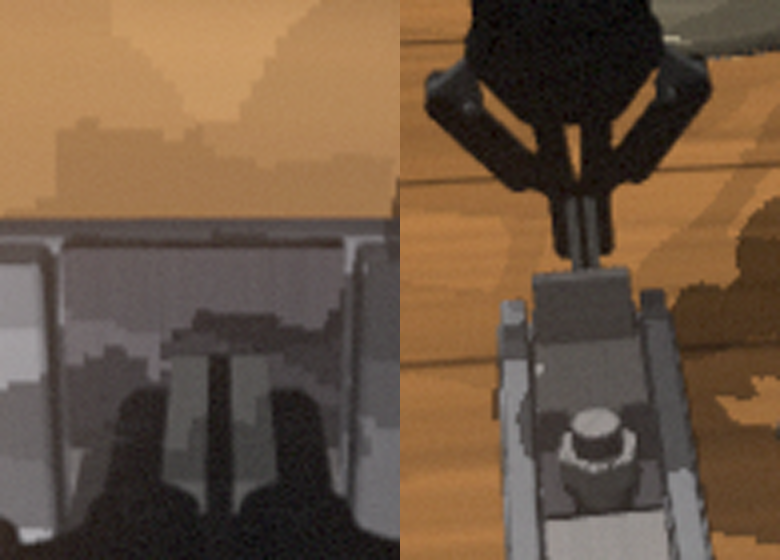

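The fingertips are now behind the tab and hidden by it in the scene view. I'll advance.

Call:
move_arm([
  [0,0,0.003,0,0,0,-1],
  [0,0,0.006,0,0,0,-1],
  [0,0,0.009,0,0,0,-1],
  [0,0,0.012,0,0,0,-1],
  [0,0,0.012,0,0,0,-1],
])

```text
t: 5.93
tool_pos: [0.4387, -0.0657, 0.0272]
orientation: [-0.036, 1.566, 0.033]
ft_force: [0.4, 0.6, 1.0]
grip_width: -0.0
```

Call:
move_arm([
  [0,0,0.0016,0,0,0,-1],
  [0,0,0.0033,0,0,0,-1],
  [0,0,0.005,0,0,0,-1],
])

```text
t: 6.18
tool_pos: [0.4407, -0.0654, 0.0271]
orientation: [-0.037, 1.568, 0.034]
ft_force: [-2.3, -1.5, 2.5]
grip_width: -0.0
```

Call:
move_arm([
  [0,0,0.0016,0,0,0,-1],
  [0,0,0.0033,0,0,0,-1],
  [0,0,0.005,0,0,0,-1],
])

```text
t: 6.43
tool_pos: [0.4428, -0.0652, 0.0269]
orientation: [-0.037, 1.57, 0.034]
ft_force: [-3.6, -1.0, 0.9]
grip_width: -0.0001
```

Call:
move_arm([
  [0,0,0.0016,0,0,0,-1],
  [0,0,0.0033,0,0,0,-1],
  [0,0,0.005,0,0,0,-1],
])

```text
t: 6.68
tool_pos: [0.4456, -0.0651, 0.0269]
orientation: [-0.037, 1.57, 0.034]
ft_force: [-2.9, -0.7, 2.1]
grip_width: -0.0002
```

Contact was made at x ≈ 0.440 with ~3 N, as predicted.

Call:
move_arm([
  [0,0,0.0016,0,0,0,-1],
  [0,0,0.0033,0,0,0,-1],
  [0,0,0.005,0,0,0,-1],
  [0,0,0.0067,0,0,0,-1],
  [0,0,0.0083,0,0,0,-1],
])

```text
t: 7.1
tool_pos: [0.4507, -0.0648, 0.0269]
orientation: [-0.037, 1.57, 0.034]
ft_force: [-4.1, -0.4, 1.7]
grip_width: -0.0
```

Run:
```python
from rig import ctrl
import cv2
s=ctrl.sense(); print(s["tool_pos"],s["ft_force"],s["wrist_torque"])
a=ctrl.capture("top")["color"]
A=cv2.resize(a[145:205,255:325],None,fx=8,fy=8,interpolation=cv2.INTER_CUBIC)
cv2.imwrite("pics/p5.png",A)
```

```text
[ 0.45068819 -0.06479501  0.02691709] [-4.06775826 -0.37439024  1.67807429] [-1.55492461e-01  5.25287881e-01  2.47525266e-04]
```

View pics/p5.png

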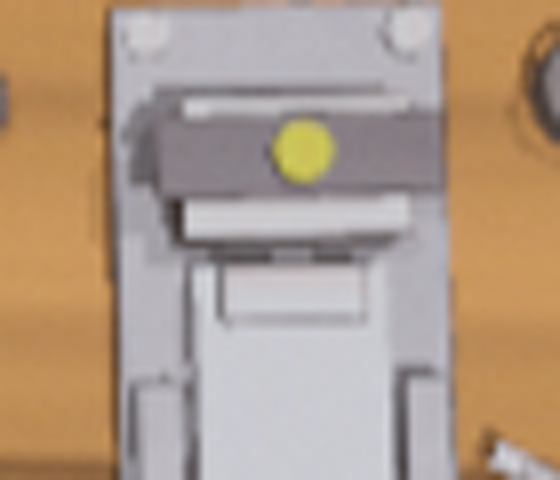

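Run:
```python
from h import *
print(top(255+295/8,145+235/8-.45,.048),top(255+295/8,145+263/8-.45,.035))
```

```text
[ 0.66364118 -0.0577779   0.048     ] [ 0.65807001 -0.05947053  0.035     ]
```

Gap is about 5.5 mm. The nose is near row 263 and the gauge's top edge near row 235. I'll take 3 mm, then go slower.

Call:
move_arm([
  [0,0,0.001,0,0,0,-1],
  [0,0,0.002,0,0,0,-1],
  [0,0,0.003,0,0,0,-1],
  [0,0,0.004,0,0,0,-1],
])

```text
t: 7.48
tool_pos: [0.4534, -0.0647, 0.0269]
orientation: [-0.036, 1.57, 0.034]
ft_force: [-2.6, -0.5, 0.2]
grip_width: 0.0
```

Call:
move_arm([
  [0,0,0.0006,0,0,0,-1],
  [0,0,0.0012,0,0,0,-1],
])

```text
t: 7.65
tool_pos: [0.4542, -0.0646, 0.0269]
orientation: [-0.036, 1.57, 0.034]
ft_force: [-3.1, -0.7, 1.7]
grip_width: -0.0002
```

Call:
move_arm([
  [0,0,0.0006,0,0,0,-1],
  [0,0,0.0012,0,0,0,-1],
])

```text
t: 7.82
tool_pos: [0.4549, -0.0646, 0.0269]
orientation: [-0.036, 1.57, 0.034]
ft_force: [-3.8, -0.4, 2.5]
grip_width: -0.0001
```

Call:
move_arm([
  [0,0,0.0006,0,0,0,-1],
  [0,0,0.0012,0,0,0,-1],
])

```text
t: 7.98
tool_pos: [0.4557, -0.0645, 0.0269]
orientation: [-0.036, 1.57, 0.034]
ft_force: [-3.2, -1.1, 1.2]
grip_width: 0.0005
```

Call:
move_arm([
  [0,0,0.0006,0,0,0,-1],
  [0,0,0.001,0,0,0,-1],
])

```text
t: 8.15
tool_pos: [0.4563, -0.0645, 0.0269]
orientation: [-0.036, 1.57, 0.034]
ft_force: [-3.4, -0.8, 2.9]
grip_width: -0.0005
```

Call:
move_arm([
  [0,0,0.0006,0,0,0,-1],
  [0,0,0.001,0,0,0,-1],
])

```text
t: 8.32
tool_pos: [0.4564, -0.0645, 0.0269]
orientation: [-0.037, 1.571, 0.035]
ft_force: [-4.3, -1.2, 3.7]
grip_width: -0.0001
```

Call:
move_arm([
  [0,0,0.0006,0,0,0,-1],
  [0,0,0.001,0,0,0,-1],
])

```text
t: 8.48
tool_pos: [0.4564, -0.0645, 0.0269]
orientation: [-0.037, 1.572, 0.035]
ft_force: [-4.6, -2.0, 4.9]
grip_width: -0.0001
```

It has stopped at 0.4564 and the force is rising, which looks like contact with the gauge block. I'll hold briefly and look.

Call:
move_arm([
  [0,0,0.001,0,0,0,-1],
  [0,0,0.001,0,0,0,-1],
  [0,0,0.001,0,0,0,-1],
  [0,0,0.001,0,0,0,-1],
])

```text
t: 8.82
tool_pos: [0.4564, -0.0645, 0.0269]
orientation: [-0.037, 1.573, 0.035]
ft_force: [-5.1, -2.1, 4.2]
grip_width: -0.0003
```

Run:
```python
from rig import ctrl
import cv2
s=ctrl.sense(); print(s["tool_pos"],s["ft_force"],s["wrist_torque"])
a=ctrl.capture("top")["color"]
A=cv2.resize(a[145:245,255:325],None,fx=6,fy=6,interpolation=cv2.INTER_CUBIC)
cv2.imwrite("pics/p6.png",A)
```

```text
[ 0.45635138 -0.0644855   0.0268772 ] [-5.09322622 -2.1322211   4.15584352] [-0.29825926  0.76231387  0.01060325]
```

View pics/p6.png

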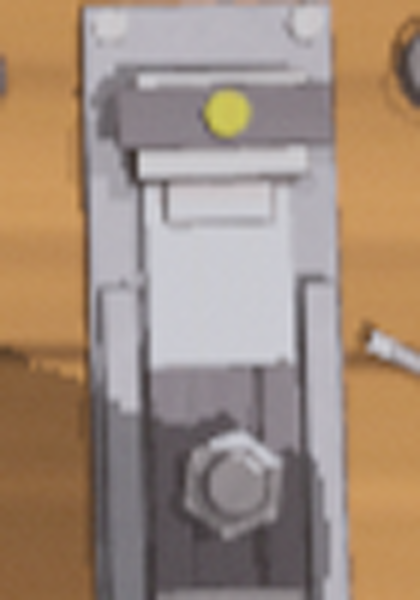

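The nose face now meets the gauge edge with no dark gap (row ~180). I'll retreat, raise the arm, and open over the nut.

Call:
move_arm([
  [0,0,-0.01,0,0,0,-1],
  [0,0,-0.02,0,0,0,-1],
  [0,0,-0.02,0,0,0,-1],
  [-0.07,0,-0.02,0,0,0,-1],
  [-0.14,0,-0.02,0,0,0,-1],
  [-0.19,0,-0.02,0.044,0,0,1],
  [-0.19,-0.0027,0.05,0.044,0,0,1],
  [-0.19,-0.0027,0.11,0.044,0,0,1],
  [-0.19,-0.0027,0.16,0.044,0,0,1],
  [-0.19,-0.0027,0.184,0.044,0,0,1],
  [-0.19,-0.0027,0.184,0.044,0,0,1],
  [-0.19,-0.0027,0.184,0.044,0,0,1],
])

```text
t: 9.87
tool_pos: [0.5673, -0.0607, 0.14]
orientation: [-0.01, 1.574, 0.008]
ft_force: [-0.7, -0.8, 0.3]
grip_width: 0.0832
```

Run:
```python
from rig import ctrl
import cv2
s=ctrl.sense(); print(s["tool_pos"],s["orientation"],s["ft_force"],s["q"],s["grip_width"])
b=ctrl.capture("scene")["color"];w=ctrl.capture("wrist")
print(w["cam_to_world"].tolist())
w=w["color"]
cv2.imwrite("pics/w7.png",w)
cv2.imwrite("pics/s7.png",cv2.resize(b[20:270,70:320],None,fx=2.2,fy=2.2,interpolation=cv2.INTER_CUBIC))
```

```text
[ 0.56734881 -0.06071301  0.1400371 ] [-0.00991343  1.57391573  0.00820475] [-0.6745275  -0.80916302  0.31601734] [-0.22730899  0.3148453   1.6174023  -0.00190395  1.2121482  -1.80896399] 0.08317539704573283
[[-0.01187351249684895, 0.9558972487085657, 0.2934611892778659, 0.49098166796850806], [0.999928427155983, 0.011782031315391838, 0.002079495958942874, -0.061325575824251195], [-0.0014697844560698948, 0.2934648763471965, -0.95596872651995, 0.3100563343311283], [0.0, 0.0, 0.0, 1.0]]
```

View pics/s7.png

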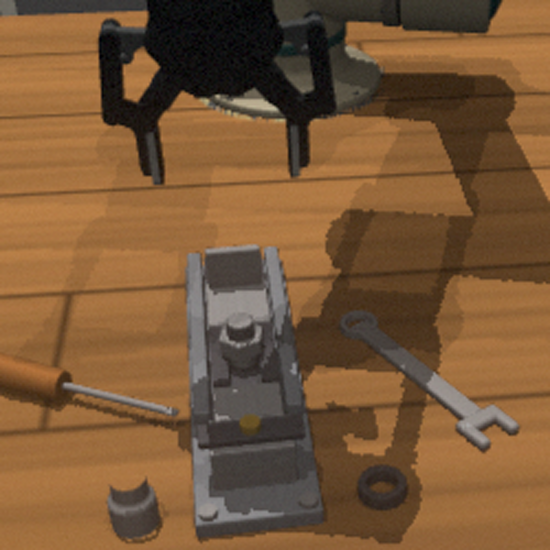

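View pics/w7.png

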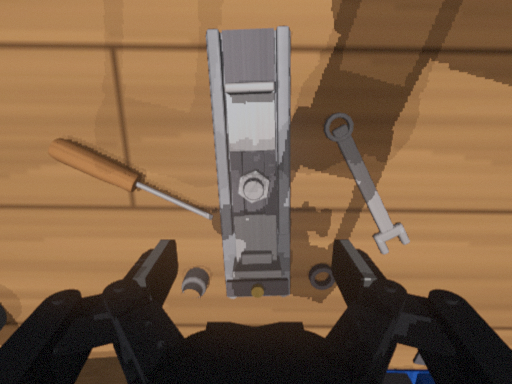

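Run:
```python
from h import *
import cv2
a=cv2.imread("pics/w7.png")
cv2.imwrite("pics/w7z.png",cv2.resize(a[165:210,230:280],None,fx=12,fy=12,interpolation=cv2.INTER_CUBIC))
o=S[:,3]
for u,v in [(141.4,103.2),(203.6,100.9)]:
    d=S[:,:3]@np.array([(u-243.366)/485.181,(v-189.712)/485.181,1]); t=(.5673-o[0])/d[0]; print(o+t*d)
```

```text
[ 0.5673     -0.10546766  0.17456615]
[ 0.5673     -0.01441726  0.17308045]
```

View pics/w7z.png

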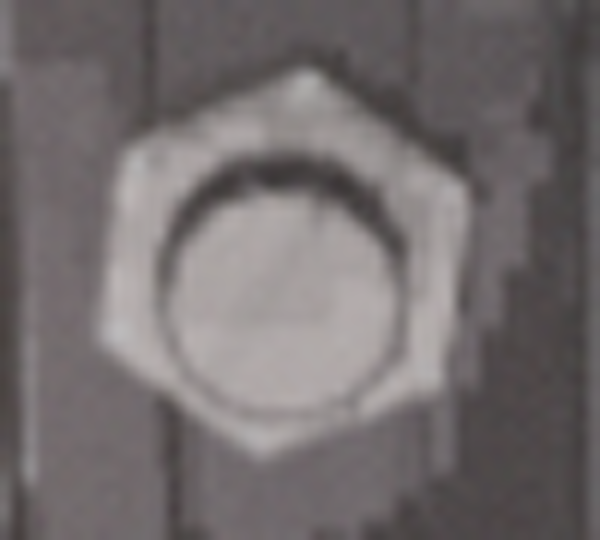

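Run:
```python
from h import *
W=np.array([[-0.01187351249684895, 0.9558972487085657, 0.2934611892778659, 0.49098166796850806], [0.999928427155983, 0.011782031315391838, 0.002079495958942874, -0.061325575824251195], [-0.0014697844560698948, 0.2934648763471965, -0.95596872651995, 0.3100563343311283]])
f=lambda u,v,z:cast(230+u/12-.46,165+v/12-.46,z,265.77630657547263,254.3337077370879,191.8343145610897,W)
print("stud",f(285,301,.058))
H=np.array([f(u,v,.0455) for u,v in [(310,68),(468,185),(440,388),(262,460),(100,338),(128,150)]])
c=H.mean(0);print(c)
d=H-c;print(np.linalg.norm(d[:,:2],axis=1))
a=np.degrees(np.arctan2(d[:,1],d[:,0]));print(a, (a%60))
```

```text
stud [ 0.56608164 -0.06183717  0.058     ]
[ 0.56671901 -0.06192573  0.0455    ]
[0.0176279  0.0173066  0.01745133 0.0177841  0.01729489 0.01689427]
[ 173.62017034  115.55089061   51.58987058   -5.81522846  -67.42917501
 -127.09587001] [53.62017034 55.55089061 51.58987058 54.18477154 52.57082499 52.90412999]
```

Hex corners lie 17.4 mm from the axis, as they should. The nut centre is (0.5665, −0.0619), with a flat normal at 83.4°. I'll align and descend with the gripper open.

Call:
move_arm([
  [0,-0.002,-0.0013,0.162,0,0,1],
  [0,-0.002,-0.0013,0.162,0,0,1],
  [0,-0.002,-0.0013,0.162,0,0,1],
  [0.06,-0.002,-0.0013,0.162,0,0,1],
  [0.12,-0.002,-0.0013,0.162,0,0,1],
  [0.16,-0.002,-0.0013,0.162,0,0,1],
  [0.19,-0.002,-0.0013,0.162,0,0,1],
  [0.213,-0.002,-0.0013,0.162,0,0,1],
  [0.213,-0.002,-0.0013,0.162,0,0,1],
  [0.213,-0.002,-0.0013,0.162,0,0,1],
])

```text
t: 10.8
tool_pos: [0.5638, -0.062, 0.0122]
orientation: [0.089, 1.574, -0.091]
ft_force: [0.1, 0.6, 0.1]
grip_width: 0.0851
```

Run:
```python
from rig import ctrl
import cv2
s=ctrl.sense(); print(s["tool_pos"],s["orientation"],s["ft_force"],s["q"],s["grip_width"])
b=ctrl.capture("scene")["color"]
cv2.imwrite("pics/s8.png",cv2.resize(b[60:250,110:260],None,fx=4,fy=4,interpolation=cv2.INTER_CUBIC)[:600])
```

```text
[ 0.56378796 -0.06195483  0.01216802] [ 0.08946827  1.57432681 -0.0910374 ] [0.0897298  0.58206    0.10513902] [-0.23079     0.43939563  1.78641736 -0.00240689  0.92093939 -1.68528489] 0.0850707956920697
```

View pics/s8.png

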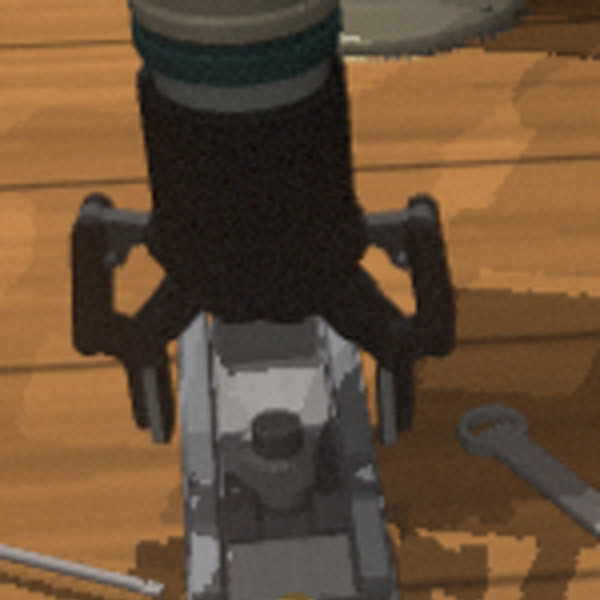

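```bash
cat >> h.py <<'E'
def plan(goal,yaw):
    from rig import ctrl
    from scipy.spatial.transform import Rotation as R
    s=ctrl.sense(); Rm=R.from_rotvec(s["orientation"]); M=Rm.as_matrix()
    d=M.T@(np.array(goal)-s["tool_pos"])/.6
    y=np.radians(yaw); Y=np.array([np.cos(y),np.sin(y),0]);X=np.array([0,0,-1.]);Z=np.cross(X,Y)
    r=(Rm.inv()*R.from_matrix(np.c_[X,Y,Z])).as_rotvec()/np.radians(45)
    print("tilt",M[:,0].round(4),"yaw",np.degrees(np.arctan2(M[1,1],M[0,1])).round(2),"shift",d.round(4),"turn",r.round(4))
    print("F",s["ft_force"].round(1),"T",s["wrist_torque"].round(3),"q6",s["q"][5].round(3),"tq6",s["joint_torque"][5].round(3),"w",s["grip_width"],"t",s["t"],s["tool_pos"].round(4))
E
python3 - <<'E'
from h import *
plan([.5665,-.0619,.012],83.4)
o=S[:,3]
for u,v in [(110+160/4,60+440/4),(110+388/4,60+440/4)]:
    d=S[:,:3]@np.array([(u-243.366)/485.181,(v-189.712)/485.181,1]); t=(.5640-o[0])/d[0]; print(o+t*d)
E
```

```text
tilt [-0.0032 -0.0012 -1.    ] yaw 83.41 shift [0.0018 0.0008 0.0028] turn [ 0.0002 -0.0039  0.002 ]
F [-0.1  0.2 -0.3] T [ 0.019 -0.04   0.005] q6 -1.685 tq6 -0.01 w 0.08529825475829517 t 10.85 [ 0.5648 -0.0622  0.0131]
[ 0.564      -0.10735396  0.0506431 ]
[ 0.564      -0.01472322  0.04319512]
```

Call:
move_arm([
  [0,0.0008,0.0028,0,-0.004,0.002,0],
  [0,0.0008,0.0028,0,-0.004,0.002,0],
  [0,0.0008,0.0028,0,-0.004,0.002,-0.1],
  [0,0.0008,0.0028,0,-0.004,0.002,-0.1],
  [0,0.0008,0.0028,0,-0.004,0.002,-0.1],
  [0,0.0008,0.0028,0,-0.004,0.002,-0.1],
])

```text
t: 11.35
tool_pos: [0.5666, -0.0619, 0.0134]
orientation: [0.09, 1.568, -0.09]
ft_force: [0.9, -0.2, -0.6]
grip_width: 0.0386
```

Run:
```python
from rig import ctrl
import cv2
from h import *
plan([.5665,-.0619,.012],83.4)
b=ctrl.capture("scene")["color"]
cv2.imwrite("pics/s9.png",cv2.resize(b[120:210,130:230],None,fx=6,fy=6,interpolation=cv2.INTER_CUBIC)[:600])
w=ctrl.capture("wrist")["color"]
cv2.imwrite("pics/w9.png",cv2.resize(w[160:310,180:330],None,fx=4,fy=4,interpolation=cv2.INTER_CUBIC)[:600])
```

```text
tilt [ 5.e-04 -1.e-04 -1.e+00] yaw 83.41 shift [ 0.0023 -0.0001 -0.0002] turn [0.0002 0.0006 0.0001]
F [ 0.9 -0.2 -0.6] T [ 0.003  0.006 -0.048] q6 -1.687 tq6 -0.001 w 0.03863817825992799 t 11.35 [ 0.5666 -0.0619  0.0134]
```

View pics/s9.png

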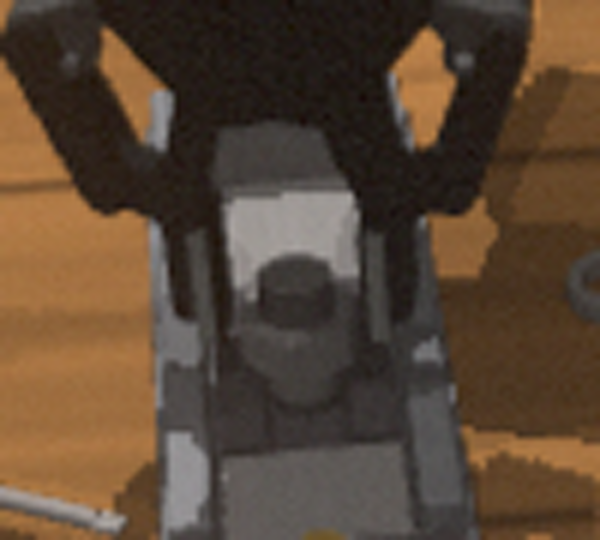

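View pics/w9.png

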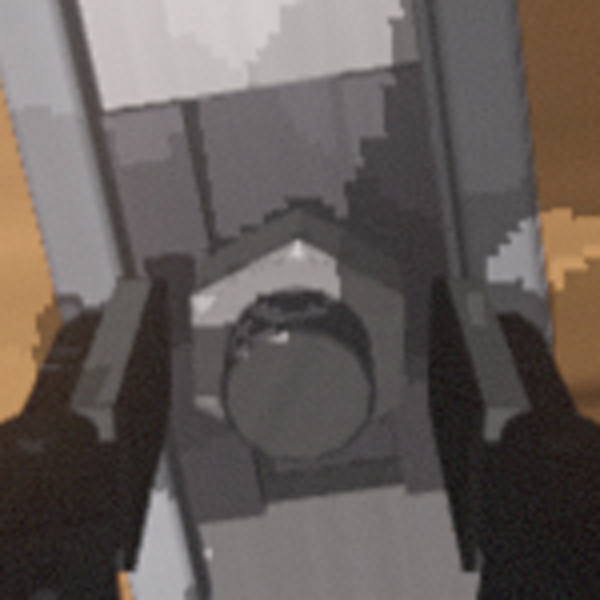

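Run:
```python
from h import *
o=S[:,3]
for u,v in [(130+205/6,120+360/6),(130+378/6,120+352/6)]:
    d=S[:,:3]@np.array([(u-243.366)/485.181,(v-189.712)/485.181,1]); t=(.5666-o[0])/d[0]; print(o+t*d)
```

```text
[ 0.5666     -0.08638624  0.03028252]
[ 0.5666     -0.03881485  0.0290882 ]
```

Both the pad-width estimate and the scene ray put the tips at z ≈ 0.040. I'll lower 5.5 mm before closing.

Call:
move_arm([
  [0.004,0,0,0,0,0,-0.1],
  [0.0065,0,0,0,0,0,-0.1],
  [0.0092,0,0,0,0,0,-0.1],
  [0.0092,0,0,0,0,0,-0.1],
  [0.0092,0,0,0,0,0,-0.1],
])

```text
t: 11.87
tool_pos: [0.5663, -0.0618, 0.0073]
orientation: [0.09, 1.569, -0.09]
ft_force: [-0.4, 1.4, 0.3]
grip_width: 0.0383
```

Run:
```python
from rig import ctrl
import cv2
from h import *
plan([.5665,-.0619,.008],83.4)
b=ctrl.capture("scene")["color"]
w=ctrl.capture("wrist")["color"]
cv2.imwrite("pics/s10.png",cv2.hconcat([cv2.resize(b[130:210,145:215],None,fx=5.6,fy=5.6,interpolation=cv2.INTER_CUBIC)[:448],cv2.resize(w[200:312,205:300],None,fx=4,fy=4,interpolation=cv2.INTER_CUBIC)[:448]]))
```

```text
tilt [-5.e-04  1.e-04 -1.e+00] yaw 83.41 shift [-0.0011 -0.0001  0.0003] turn [ 0.0002 -0.0006 -0.0001]
F [-0.4  1.4  0.3] T [-0.034  0.023  0.016] q6 -1.687 tq6 -0.0 w 0.03834666819354996 t 11.8667 [ 0.5663 -0.0618  0.0073]
```

View pics/s10.png

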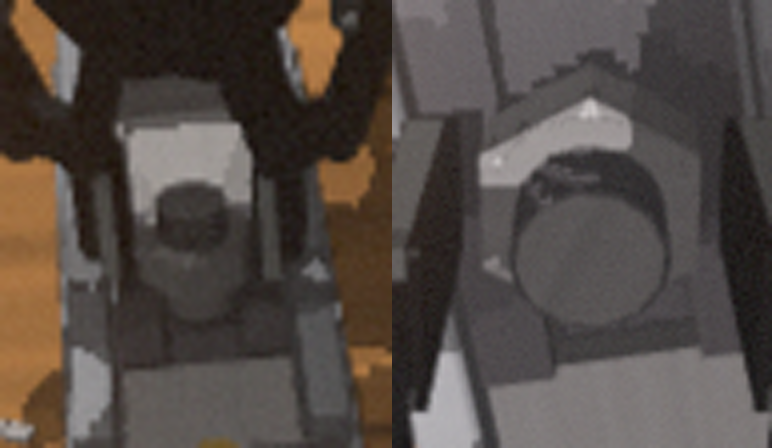

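Call:
move_arm([
  [0,0,0,0,0,0,-0.25],
  [0,0,0,0,0,0,-0.25],
  [0,0,0,0,0,0,-0.25],
  [0,0,0,0,0,0,-0.35],
  [0,0,0,0,0,0,-0.35],
  [0,0,0,0,0,0,-0.35],
])

```text
t: 12.47
tool_pos: [0.5666, -0.062, 0.0079]
orientation: [0.09, 1.569, -0.091]
ft_force: [-0.5, -1.0, 3.5]
grip_width: 0.0285
```

Run:
```python
from rig import ctrl
import cv2
from h import *
plan([.5665,-.0619,.008],83.4)
b=ctrl.capture("scene")["color"]
w=ctrl.capture("wrist")["color"]
cv2.imwrite("pics/s11.png",cv2.hconcat([cv2.resize(b[130:210,145:215],None,fx=5.6,fy=5.6,interpolation=cv2.INTER_CUBIC)[:448],cv2.resize(w[200:312,205:300],None,fx=4,fy=4,interpolation=cv2.INTER_CUBIC)[:448]]))
```

```text
tilt [ 3.e-04 -3.e-04 -1.e+00] yaw 83.41 shift [-0.0002  0.0002 -0.0001] turn [0.0003 0.0004 0.0004]
F [-0.5 -1.   3.5] T [-0.109  0.14   0.019] q6 -1.687 tq6 -0.002 w 0.028537568674936793 t 12.4667 [ 0.5666 -0.062   0.0079]
```

View pics/s11.png

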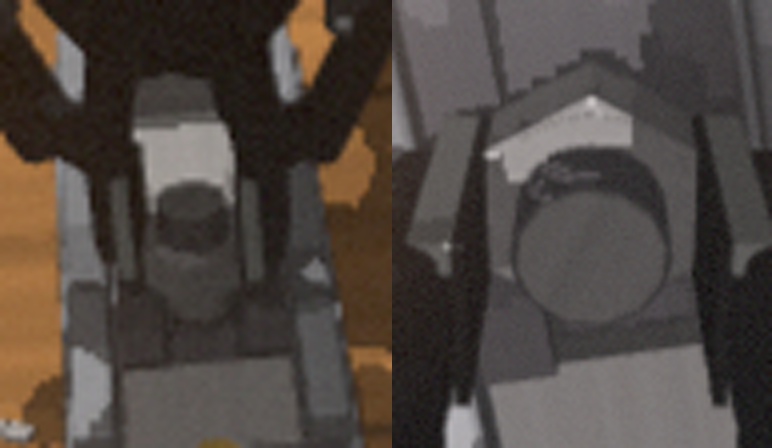

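Call:
move_arm([
  [0,0,0,0,0,0,-1],
  [0,0,0,0,0,0,-1],
  [0,0,0,0,0,0,-1],
  [0,0,0,0,0,0,-1],
])

```text
t: 12.9
tool_pos: [0.5665, -0.062, 0.0079]
orientation: [0.09, 1.569, -0.09]
ft_force: [-1.2, -1.0, 3.4]
grip_width: 0.0281
```

Run:
```python
from h import *
plan([.5665,-.0619,.008],83.4)
```

```text
tilt [ 3.e-04 -3.e-04 -1.e+00] yaw 83.42 shift [-0.0001  0.0002 -0.0001] turn [0.0004 0.0004 0.0004]
F [-1.2 -1.   3.4] T [-0.151  0.228 -0.057] q6 -1.687 tq6 -0.002 w 0.028063368834260964 t 12.9 [ 0.5665 -0.062   0.0079]
```

Gripped: width held at 28 mm, lateral forces are small. Turning clockwise (+ about tool x).

Call:
move_arm([
  [0,0,0,0.1,0,0,-1],
  [0,0,0,0.2,0,0,-1],
  [0,0,0,0.3,0,0,-1],
  [0,0,0,0.4,0,0,-1],
  [0.0003,0,0,0.5,0,0,-1],
  [0.0003,0,0,0.6,0,0,-1],
  [0.0003,0,0,0.6,0,0,-1],
])

```text
t: 13.48
tool_pos: [0.5665, -0.0622, 0.0077]
orientation: [0.46, 1.521, -0.46]
ft_force: [-1.7, -0.8, 2.7]
grip_width: 0.0283
```

Run:
```python
from h import *
plan([.5665,-.0619,.008],56.4)
```

```text
tilt [ 2.e-04 -6.e-04 -1.e+00] yaw 56.35 shift [-0.0004  0.0003 -0.0003] turn [-0.001   0.0006  0.0005]
F [-1.7 -0.8  2.7] T [-0.138  0.16   0.034] q6 -1.214 tq6 0.547 w 0.02828532631370413 t 13.4833 [ 0.5665 -0.0622  0.0077]
```

Run:
```python
from rig import ctrl
import cv2
w=ctrl.capture("wrist")["color"]
cv2.imwrite("pics/w12.png",cv2.resize(w[190:312,195:310],None,fx=4,fy=4,interpolation=cv2.INTER_CUBIC))
s=ctrl.sense();print(s["joint_torque"],s["joint_velocities"],s["wrist_torque"])
```

```text
[  0.63528009 -43.5048759  -17.77011395   0.32601468  -0.27709572
   0.17410368] [-0.00154677 -0.00033042 -0.0003792   0.00221385  0.00033353 -0.02301647] [-0.11394677  0.15324158 -0.00188286]
```

View pics/w12.png

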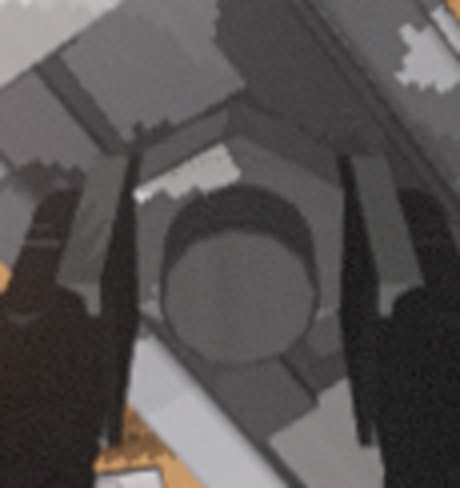

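The nut turned with the jaws. I'll continue, keeping watch on the torque.

Call:
move_arm([
  [0,0,0,0.13,0,0,-1],
  [0,0,0,0.26,0,0,-1],
  [0.0002,0,0,0.39,0,0,-1],
  [0.0002,0,0,0.52,0,0,-1],
  [0.0002,0,0,0.65,0,0,-1],
  [0.0003,0,0,0.78,0,0,-1],
  [0.0003,0,0,0.78,0,0,-1],
  [0.0003,0,0,0.78,0,0,-1],
])

```text
t: 14.2
tool_pos: [0.5664, -0.0623, 0.0075]
orientation: [0.926, 1.364, -0.927]
ft_force: [-1.4, -1.3, 2.4]
grip_width: 0.0282
```

Run:
```python
from h import *
plan([.5665,-.0619,.0075],21.3)
```

```text
tilt [-1.e-04 -7.e-04 -1.e+00] yaw 21.63 shift [ 0.      0.0004 -0.0005] turn [0.0073 0.0008 0.0004]
F [-1.4 -1.3  2.4] T [-0.191  0.19   0.01 ] q6 -0.608 tq6 0.059 w 0.028219193837292496 t 14.2 [ 0.5664 -0.0623  0.0075]
```

Call:
move_arm([
  [0,0,0,0.13,0,0,-1],
  [0,0,0,0.26,0,0,-1],
  [0.0002,0,0,0.39,0,0,-1],
  [0.0002,0,0,0.52,0,0,-1],
  [0.0002,0.0004,-0.0004,0.65,0,0,-1],
  [0.0003,0.0004,-0.0004,0.78,0,0,-1],
  [0.0003,0.0004,-0.0004,0.78,0,0,-1],
])

```text
t: 14.78
tool_pos: [0.5662, -0.0623, 0.0073]
orientation: [1.378, 1.089, -1.38]
ft_force: [-2.5, -1.9, 2.8]
grip_width: 0.0282
```

Run:
```python
from h import *
plan([.5665,-.0619,.0073],-13.5)
```

```text
tilt [-7.0e-04 -1.2e-03 -1.0e+00] yaw -13.38 shift [-0.0001  0.0003 -0.0007] turn [0.0027 0.0017 0.0005]
F [-2.5 -1.9  2.8] T [-0.369  0.324  0.021] q6 0.004 tq6 0.703 w 0.028215802883419856 t 14.7833 [ 0.5662 -0.0623  0.0073]
```

Call:
move_arm([
  [0,0,0,0.1,0,0,-1],
  [0,0,0,0.2,0,0,-1],
  [0.0001,0,0,0.3,0,0,-1],
  [0.0001,0,0,0.3,0,0,-1],
])

```text
t: 15.12
tool_pos: [0.5662, -0.0623, 0.0072]
orientation: [1.542, 0.951, -1.545]
ft_force: [-1.3, -1.0, 2.3]
grip_width: 0.0287
```

Run:
```python
from h import *
plan([.5665,-.0619,.0073],-27)
```

```text
tilt [-8.0e-04 -1.2e-03 -1.0e+00] yaw -26.69 shift [-0.0002  0.0002 -0.0008] turn [0.0068 0.0018 0.0002]
F [-1.3 -1.   2.3] T [-0.19   0.237 -0.034] q6 0.236 tq6 0.545 w 0.02872519483250711 t 15.1167 [ 0.5662 -0.0623  0.0072]
```

Call:
move_arm([
  [0,0,0,0.1,0,0,-1],
  [0,0,0,0.2,0,0,-1],
  [0.0001,0,0,0.3,0,0,-1],
  [0.0001,0,0,0.3,0,0,-1],
])

```text
t: 15.45
tool_pos: [0.5661, -0.0622, 0.0071]
orientation: [1.701, 0.793, -1.703]
ft_force: [-1.4, -0.7, 2.9]
grip_width: 0.0284
```

Run:
```python
from h import *
plan([.5665,-.0619,.0072],-40.5)
```

```text
tilt [-0.001  -0.0011 -1.    ] yaw -39.99 shift [-0.0002  0.0002 -0.0009] turn [0.0114 0.0018 0.    ]
F [-1.4 -0.7  2.9] T [-0.195  0.255  0.04 ] q6 0.468 tq6 0.544 w 0.0283593427588906 t 15.45 [ 0.5661 -0.0622  0.0071]
```

Call:
move_arm([
  [0,0,0,0.1,0,0,-1],
  [0,0,0,0.2,0,0,-1],
  [0.0002,0,-0.0004,0.3,0,0,-1],
  [0.0002,0,-0.0004,0.3,0,0,-1],
])

```text
t: 15.78
tool_pos: [0.566, -0.0622, 0.007]
orientation: [1.851, 0.615, -1.854]
ft_force: [-1.4, -1.6, 3.5]
grip_width: 0.028
```

Run:
```python
from h import *
plan([.5665,-.0619,.0071],-54)
```

```text
tilt [-0.0013 -0.0014 -1.    ] yaw -53.25 shift [-0.0002  0.0001 -0.0009] turn [ 0.0166  0.0024 -0.0004]
F [-1.4 -1.6  3.5] T [-0.275  0.257 -0.007] q6 0.7 tq6 0.546 w 0.028004527103921633 t 15.7833 [ 0.566  -0.0622  0.007 ]
```

Call:
move_arm([
  [0,0,0,0.1,0,0,-1],
  [0,0,0,0.2,0,0,-1],
  [0.0001,0,0,0.3,0,0,-1],
  [0.0001,0,0,0.3,0,0,-1],
])

```text
t: 16.12
tool_pos: [0.566, -0.0621, 0.0069]
orientation: [1.994, 0.414, -1.997]
ft_force: [-1.4, -1.5, 3.0]
grip_width: 0.0281
```

Run:
```python
from h import *
plan([.5665,-.0619,.007],-67.5)
```

```text
tilt [-0.0013 -0.0012 -1.    ] yaw -66.51 shift [-0.0001 -0.0001 -0.0009] turn [ 0.0219  0.0022 -0.0008]
F [-1.4 -1.5  3. ] T [-0.168  0.257  0.003] q6 0.932 tq6 0.544 w 0.028097216851921777 t 16.1167 [ 0.566  -0.0621  0.0069]
```

Call:
move_arm([
  [0,0,0,0.1,0,0,-1],
  [0,0,0,0.2,0,0,-1],
  [0.0002,0,-0.0004,0.3,0,0,-1],
  [0.0002,0,-0.0004,0.3,0,0,-1],
])

```text
t: 16.45
tool_pos: [0.566, -0.0621, 0.0068]
orientation: [2.125, 0.189, -2.129]
ft_force: [-2.1, -1.2, 3.4]
grip_width: 0.0282
```

Run:
```python
from h import *
plan([.5665,-.0619,.007],-80)
```

```text
tilt [-0.0019 -0.0013 -1.    ] yaw -79.76 shift [-0.0003 -0.0001 -0.0009] turn [ 0.0053  0.0026 -0.0012]
F [-2.1 -1.2  3.4] T [-0.285  0.311 -0.017] q6 1.163 tq6 0.545 w 0.0281954839163167 t 16.45 [ 0.566  -0.0621  0.0068]
```

Call:
move_arm([
  [0,0,0,0.1,0,0,-1],
  [0,0,0,0.2,0,0,-1],
  [0.0001,0,-0.0006,0.3,0.002,0,-1],
  [0.0001,0,-0.0006,0.3,0.002,0,-1],
])

```text
t: 16.78
tool_pos: [0.566, -0.062, 0.0067]
orientation: [-2.195, 0.059, 2.197]
ft_force: [-2.1, -1.4, 4.1]
grip_width: 0.0284
```

Run:
```python
from h import *
plan([.5665,-.0619,.007],-93)
```

```text
tilt [-8.0e-04 -1.3e-03 -1.0e+00] yaw -92.98 shift [-0.0004 -0.0002 -0.0008] turn [ 0.0004  0.001  -0.0017]
F [-2.1 -1.4  4.1] T [-0.273  0.316  0.139] q6 1.394 tq6 0.675 w 0.028401754617573105 t 16.7833 [ 0.566  -0.062   0.0067]
```

Call:
move_arm([
  [0,0,0,0.1,0,0,-1],
  [0,0,0,0.2,0,0,-1],
  [0.0001,0,0,0.3,0,0,-1],
  [0.0001,0,0,0.3,0,0,-1],
])

```text
t: 17.12
tool_pos: [0.566, -0.062, 0.0067]
orientation: [-2.07, 0.296, 2.072]
ft_force: [-1.5, -1.0, 4.2]
grip_width: 0.0283
```

Run:
```python
from h import *
plan([.5665,-.0619,.007],-106)
```

```text
tilt [-8.0e-04 -1.4e-03 -1.0e+00] yaw -106.16 shift [-0.0005 -0.0003 -0.0007] turn [-0.0036  0.0005 -0.002 ]
F [-1.5 -1.   4.2] T [-0.154  0.346  0.315] q6 1.624 tq6 0.884 w 0.028344194832970054 t 17.1167 [ 0.566  -0.062   0.0067]
```

Call:
move_arm([
  [0,0,0,0.1,0,0,-1],
  [0,0,0,0.2,0,0,-1],
  [0.0001,0,-0.0005,0.3,0,0,-1],
  [0.0001,0,-0.0005,0.3,0,0,-1],
])

```text
t: 17.45
tool_pos: [0.566, -0.0619, 0.0067]
orientation: [-1.933, 0.508, 1.936]
ft_force: [-2.2, -0.3, 4.5]
grip_width: 0.0281
```

Run:
```python
from h import *
plan([.5665,-.0619,.007],-119)
```

```text
tilt [-0.0015 -0.0014 -1.    ] yaw -119.35 shift [-0.0005 -0.0004 -0.0007] turn [-0.0077  0.0008 -0.0024]
F [-2.2 -0.3  4.5] T [-0.097  0.362  0.427] q6 1.854 tq6 0.989 w 0.028100944492976974 t 17.45 [ 0.566  -0.0619  0.0067]
```

Torque has risen to about 0.43 N m, on the wrist sensor and joint 6 alike (net of its 0.545 free value). One more 0.2 rad.

Call:
move_arm([
  [0,0,0,0.08,0,0,-1],
  [0,0,0,0.16,0,0,-1],
  [0,0,0,0.24,0,0,-1],
  [0,0,0,0.24,0,0,-1],
  [0,0,0,0.24,0,0,-1],
])

```text
t: 17.87
tool_pos: [0.566, -0.0619, 0.0067]
orientation: [-1.819, 0.66, 1.821]
ft_force: [-1.1, -1.7, 4.6]
grip_width: 0.0282
```

Run:
```python
from h import *
plan([.5665,-.0619,.007],-130)
from rig import ctrl
for i in range(4):
    ctrl.capture("top"); s=ctrl.sense(); print(s["wrist_torque"][2],s["joint_torque"][5])
```

```text
tilt [-0.0014 -0.0015 -1.    ] yaw -129.79 shift [-0.0005 -0.0005 -0.0006] turn [ 0.0047  0.0002 -0.0026]
F [-1.1 -1.7  4.6] T [-0.177  0.282  0.53 ] q6 2.037 tq6 0.564 w 0.02816547116316645 t 17.8667 [ 0.566  -0.0619  0.0067]
0.5138531061728765 0.5225404724478722
0.5762540386090362 0.5201848782598972
0.5677808204294932 0.526749137789011
0.6232605528482548 0.5340918526053429
```

Torque is steady at about 0.54 N m. Opening and rising.

Call:
move_arm([
  [0,0,0,0,0,0,-0.1],
  [0,0,0,0,0,0,0.1],
  [0,0,0,0,0,0,0.3],
  [0,0,0,0,0,0,0.3],
  [0,0,0,0,0,0,0.3],
  [-0.02,0,0,0,0,0,0.3],
  [-0.06,0,0,0,0,0,0.3],
  [-0.12,0,0,0,0,0,0.3],
  [-0.18,0,0,0,0,0,0.3],
  [-0.25,0,0,0,0,0,0.3],
  [-0.25,0,0,0,0,0,0.3],
  [-0.25,0,0,0,0,0,0.3],
])

```text
t: 19.07
tool_pos: [0.5684, -0.062, 0.1598]
orientation: [-1.823, 0.662, 1.811]
ft_force: [0.2, -0.6, 0.4]
grip_width: 0.0554
```

Run:
```python
from h import *
plan([.5665,-.0619,.15],-130)
from rig import ctrl
import cv2
a=ctrl.capture("wrist"); b=ctrl.capture("scene")["color"]
cv2.imwrite("pics/w13.png",a["color"]);cv2.imwrite("pics/s13.png",cv2.resize(b[100:280,40:320],None,fx=2.8,fy=2.8,interpolation=cv2.INTER_CUBIC))
```

```text
tilt [ 0.0055 -0.0027 -1.    ] yaw -130.01 shift [0.0162 0.0019 0.0026] turn [-0.0002 -0.0076  0.0018]
F [ 0.2 -0.6  0.4] T [-0.045  0.026  0.02 ] q6 2.04 tq6 0.0 w 0.05539169914489802 t 19.0667 [ 0.5684 -0.062   0.1598]
```

View pics/w13.png

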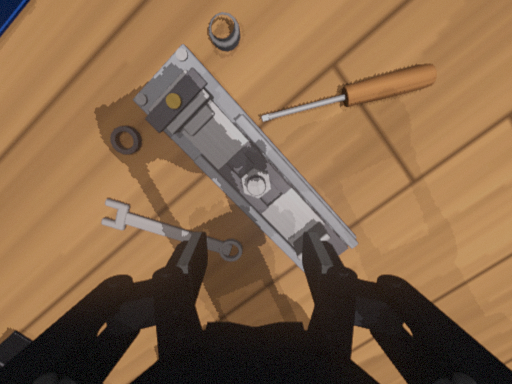

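View pics/s13.png

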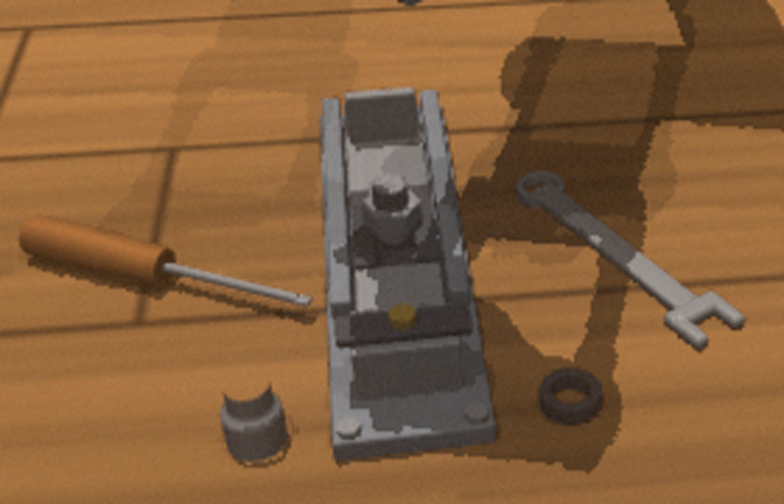

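Run:
```python
from rig import ctrl
import cv2
w=cv2.imread("pics/w13.png"); t=ctrl.capture("top")["color"]
cv2.imwrite("pics/z14.png",cv2.hconcat([cv2.resize(w[80:180,140:220],None,fx=5,fy=5,interpolation=cv2.INTER_CUBIC),cv2.resize(t[140:240,255:325],None,fx=5,fy=5,interpolation=cv2.INTER_CUBIC)]))
```

```text
(no output)
```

View pics/z14.png

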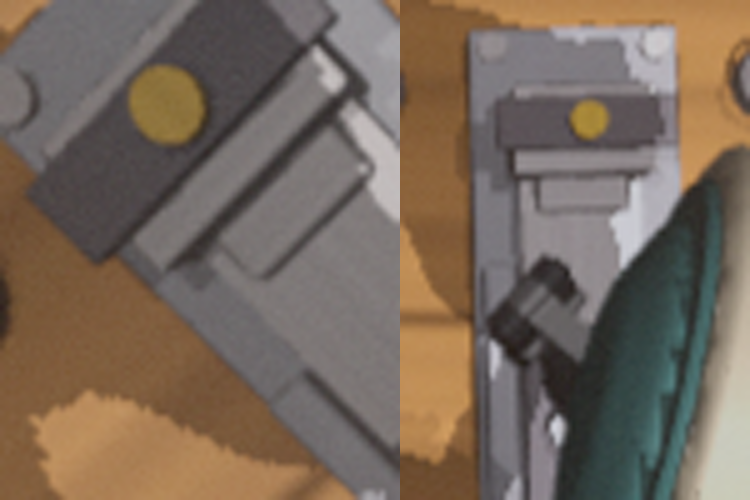

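The nose still meets the gauge edge with no gap, and the loose tools look unmoved. Handing in.

Run:
```python
from rig import ctrl
print(ctrl.job_done(), ctrl.sense()["t"])
```

```text
the job is handed in; nothing more can be done
the job is handed in; nothing more can be done
```

I pushed the slide home against the gauge block and tightened the jam nut to about 0.54 N m. Then I let go, raised the arm clear and handed the job in at about 19 s. No verdict was reported.

- **Slide:** it moved with about 3–4 N and stopped dead at the block, where I held it at about 5 N. After release, the close-up views show the nose face still meeting the gauge with no visible gap. I judged that by eye in pictures good to roughly 1 mm.
- **Nut:** I turned it clockwise about 3.7 rad in one grip. Torque began to rise after about 3 rad. The last wrist-torque readings were 0.51–0.62 N m and joint 6 read about 0.53 N m. The clamp force itself can't be measured; I put it at about 30 N by interpolating the limits you gave.
- **Tools:** the wrench, screwdriver, socket and ring look unmoved in the last views.
- **Disagreement:** the fingertips sat about 20–30 mm higher than the reported tool position implies. My first approach therefore passed over the tab without touching it. I corrected the height from the pictures before pushing and gripping.

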